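Fill the grinding tube and show its marker to the bench camera in the swivel mirror

ROBOT

A 7-joint arm with a two-finger parallel gripper is mounted at the origin on the work surface. World frame = base frame: x ahead of the robot, y to its left, z up, the work surface at z = 0. Lengths are in m, angles in rad, forces in N, time in s.
With the tool pointing down it reaches from about 0.4 to 0.875 m from the base axis. Payload 4.4 kg.
Tool frame: the origin (TCP) lies midway between the tips of the shut fingers; the grasp point (between the pads) lies 19 mm behind it; z points along the fingers, y is the line along which they close (so a half turn about z gives the same grasp; the last joint's range is limited). The gripper opens to 85 mm and grips with 20 to 120 N. Pads are 22 mm wide; open, the fingers measure 114 mm over their backs; the gripper's body (76 mm by 85 mm) begins 54 mm behind the grasp point. The pads swing forward as they close: fully open they stand 13 mm farther back than shut.
Start: joints at [-1.366, 0.628, 0.038, 1.517, -0.027, 0.996, -0.02], TCP at [0.174, 0.626, 0.231] pointing down, gripper open.
Joint ranges: [-3.06, 3.06], [-0.37, 2.12], [-1.25, 1.32], [0.18, 2.47], [-1.1, 4.24], [0.23, 1.98], [-2.94, 2.94]. Speed limits (rad/s): [2.57, 2.57, 3.14, 3.14, 3.14, 3.14, 3.14].

INTERFACE

Orientations are given as a unit quaternion [w, x, y, z].
In Python, from station import r gives the robot as it stands. The module is installed in compiled form; this text tells all that it offers.
- The arm moves only by the shell command python3 -m creep 'ROWS' [FORCE]. ROWS is text: rows parted by semicolons, each of 7 numbers parted by spaces: the shift along the tool's x, y, z in cm, then the turn, a rotation vector about the tool's x, y, z in rad, then the opening, from -1 (shut) to 1 (fully open). A call has 1 to 12 rows; each row shifts and turns the commanded pose from where the row before left it, along the tool's axes as they then stand; what a row does not reach is not made up. A row lasts 1/10 s, in which the tool goes at most 50 mm and 8.59 degrees, less where a joint would pass 70% of its speed; a pose out of reach is approached as far as the arm can. A call with a gripper value outside its range is refused whole. The fingers move at their own pace and stop on an object; FORCE is the grip in N (left out, the last holds). Time passes only in rows, so rows that do not move let the fingers close. It gives the time, the measured TCP pose, the force, the opening and the grip force at its end, in the units of the state.
- r.sense(): the state, without advancing time (a new reading comes with each control period).
- r.grab_frame(name): name is "side" or "top"; returns a dict with "frame" (384x512x3 uint8, red, green, blue), "fx", "fy", "cx", "cy" (pixels), "origin" and "attitude" of the camera in the world. Camera axes: x right, y up, looking along -z (the intrinsics and any distortion apply to the point x, -y, -z); pixel columns grow to the right and rows downward; lengths in m; the calibration is good to about 2 mm. A picture is of the moment at which its call begins. There is no depth.
- r.finish_job(): hands the job in; it is judged then, once.
The state is a dict: "clock": time; "q": joint angles; "dq": joint speeds; "joint_torque": joint torques, N m; "tcp_pos": TCP position; "ee_rot": TCP orientation; "ft_force": force on the tool from outside, world axes, zero at the start; "torque": the same for the moment, N m; "width": finger opening in m; "finger_force": force on a finger pad.
Only numpy, scipy, OpenCV 4.12 (cv2) and the standard library are available. Lean on these libraries where they do the work, as an engineer would, in place of code of your own. Each camera call takes 0.05 s, during which the arm holds its last target. There are 200 camera calls.

TASK

Pour all four steel balls from the scoop through the blue funnel into the clear tube and set the empty scoop back down flat on the bench. Then turn the sprung mirror by its red grip until the bench camera sees the bright pink marker in the middle of the mirror (the yellow pointer then points straight at the marker), and finish still holding the grip at that angle, because the mirror springs back if let go. Leave the specimen jar, slide box, pen and eraser where they are.

Things in the scene. Friction and masses are not known exactly. Their poses are not given: they have to be found in the camera images.
- scoop: aluminium scoop 108 mm long (x), 76 wide, walls 34 high, 0.16 kg; origin on the underside below the handle; x to the open nose, z up. Rear floor flat (3 mm); from the handle forward it rises at 15 degrees to the nose, about 40 mm wide. Balls roll out over the nose when it is tipped nose-down clearly more than 15 degrees (45 is ample). Balances near the handle
- scoop_grip (a point): centre of the scoop's green bridge handle: a level bar 14 mm thick (scoop x), 18 mm high, 75 mm long (scoop y, 67 mm free between its posts), 85 mm above the underside; grasp it from above with the fingers closing along scoop x
- scoop_lip (a point): middle of the scoop's pouring lip at the nose, 55 mm ahead of the handle and 18 mm above the underside
- ball0_center (a point): centre of a steel ball, 14 mm diameter, 11 g, lying in the rear of the scoop at the start
- ball1_center (a point): centre of a steel ball, 14 mm diameter, 11 g, lying in the rear of the scoop at the start
- ball2_center (a point): centre of a steel ball, 14 mm diameter, 11 g, lying in the rear of the scoop at the start
- ball3_center (a point): centre of a steel ball, 14 mm diameter, 11 g, lying in the rear of the scoop at the start
- tube_mouth (a point): centre of the mouth of the clear tube (48 mm outside, 42 mm inside diameter, mouth 88 mm and inner floor 14 mm above the bench), clamped upright and fixed on the filling stand (base 130 x 130 mm)
- funnel_rim (a point): centre of the upper rim of the blue funnel fixed above the tube, on its axis: rim 140 mm above the bench and 110 mm across, outlet 34 mm wide ending inside the tube's mouth
- marker (a point): centre of the bright pink marker, an 18 mm ball on a thin fixed post beside the funnel, 78 mm from the tube's axis, 125 mm above the bench
- rig: fixed viewing rig: grey base plate 310 x 90 mm carrying the swivel mirror and the bench camera. Origin on the bench under the mirror's vertical swivel axis; x points from the mirror to the camera, z up
- camera_lens (a point): front of the black bench camera's lens, 167 mm from the mirror axis along rig x, 125 mm above the bench; it looks at the mirror. Camera body top 150 mm above the bench
- mirror (a joint): mirror angle about its vertical axis, rad: 0 = facing the camera (rig x), positive anticlockwise from above, to 1.3. Mirror 74 x 64 mm, centre 125 mm above the bench, face on the axis. A weak spring (0.02 N m at 0, 0.06 at 0.7 rad) turns it back to 0. The camera, reflected, looks along the direction at twice this angle from rig x
- mirror_grip (a point): centre of the red grip bar on the swivel axis above the mirror: 12 mm thick along the mirror's facing direction, 44 mm long parallel to the mirror, 26 mm high, centre 185 mm above the bench; its frame turns with the mirror (x = direction the mirror faces). Grasp from above with the fingers closing along x and turn
- sight (a point): point on the swivel axis, 125 mm above the bench, whose x axis is the camera's line of sight after the mirror; it turns with the yellow pointer needle (85 mm long, 18 mm above the bench, geared to turn twice as far as the mirror)
- cup_jar: small specimen jar with red cap, 52 mm across, 65 mm high; origin under it; leave alone
- slide_box: blue slide box 85 x 100 x 35 mm; origin under it; leave alone
- pen: blue pen 130 mm long; origin under it; leave alone
- eraser: green eraser 45 x 22 x 13 mm; origin under it; leave alone
Not all that is in view belongs to the job. There is more than one size of the scoop; the job needs the middle-sized.

How it is judged:
By the outcome, as a careful person would: the job done as asked, in the order asked, and still so for the second after the job is handed in, while the arm keeps its last pose, push and grip.
It also fails if it takes over 62 s, if anything falls off the work surface, if the arm or the gripper's body presses on something with over 40 N, if the wrist force passes 120 N, or if a joint passes its speed limit or range.

## Working session

There is one attempt and no reset: what is moved stays moved. The work goes in short steps, Python scripts to look and compute and a shell command to move; the robot and the scene stay as the last step left them, time stands still between calls to the robot, and variables do not carry over. Pictures are saved under pics/ and viewed, at most 10 in all, crops included, and the job is handed in when it is done.

```bash
mkdir -p pics
cat > h.py <<'E'
import numpy as np, cv2, pickle
from scipy.spatial.transform import Rotation as R
def rot(q): return R.from_quat([q[1],q[2],q[3],q[0]]) 
def att(a):
    a=np.array(a); return a if a.shape==(3,3) else rot(a).as_matrix()
def ray(f,u,v):
    d=np.array([(u-f['cx'])/f['fx'],-(v-f['cy'])/f['fy'],-1.0])
    return np.array(f['origin']),att(f['attitude'])@d
def atz(f,u,v,z):
    o,d=ray(f,u,v); return o+d*(z-o[2])/d[2]
def proj(f,p):
    c=att(f['attitude']).T@(np.array(p)-np.array(f['origin']))
    return f['cx']+f['fx']*c[0]/-c[2], f['cy']+f['fy']*-c[1]/-c[2]
def tri(f1,a,f2,b):
    o1,d1=ray(f1,*a);o2,d2=ray(f2,*b)
    s=np.linalg.lstsq(np.c_[d1,-d2],o2-o1,rcond=None)[0]
    p,q=o1+s[0]*d1,o2+s[1]*d2
    return (p+q)/2,np.linalg.norm(p-q)
def load(n): return pickle.load(open(n,'rb'))
def snap(r,name,tag):
    f=r.grab_frame(name); pickle.dump(f,open(f'{name}{tag}.pkl','wb')); return f
def save(f,fn,box=None,s=1):
    im=cv2.cvtColor(f['frame'],cv2.COLOR_RGB2BGR)
    if box: im=im[box[1]:box[3],box[0]:box[2]]
    cv2.imwrite(fn,cv2.resize(im,None,fx=s,fy=s,interpolation=cv2.INTER_CUBIC))
E
python3 - <<'E'
from h import *
from station import r
s=r.sense(); print(s)
for n in('top','side'):
    f=snap(r,n,'0'); print({k:v for k,v in f.items() if k!='frame'}); save(f,f'pics/{n}0.png',None,1.5625)
E
```

```text
{'clock': 0.0, 'q': array([-1.36579072,  0.62935035,  0.03842637,  1.51836096, -0.02698463,
        0.99628449, -0.01999594]), 'dq': array([ 1.01564639e-04,  1.12780606e-03, -4.19067801e-04,  5.44118891e-05,
        2.00308273e-03, -7.47438018e-04,  9.99478396e-04]), 'joint_torque': array([-1.61777907e-04, -5.63410842e+01,  1.22618929e+00, -1.93442005e+01,
        1.09494198e-02,  1.07235930e-02, -3.86117080e-06]), 'tcp_pos': array([0.17368239, 0.62572557, 0.23038832]), 'ee_rot': array([-1.13051902e-04,  1.34976899e-01,  9.90848297e-01, -9.35964901e-04]), 'ft_force': array([ 0.754736  , -0.09612826, -0.57017035]), 'torque': array([ 0.04402712, -0.01079228,  0.01673311]), 'finger_force': 0.0, 'width': 0.0854796062192031}
{'fx': 484.0519409098814, 'fy': 484.0519409098814, 'cx': 254.85197844720946, 'cy': 196.72902718415676, 'origin': array([ 0.2439868 , -0.04249473,  1.68751589]), 'attitude': array([ 0.70633393,  0.05862291, -0.05226943, -0.7035081 ])}
{'fx': 381.7951198008686, 'fy': 381.7951198008686, 'cx': 253.967733257014, 'cy': 197.30630438084444, 'origin': array([ 0.43247489, -0.84550392,  1.10933336]), 'attitude': array([ 0.9412248 ,  0.33564767, -0.0080449 , -0.03703776])}
```

View pics/top0.png

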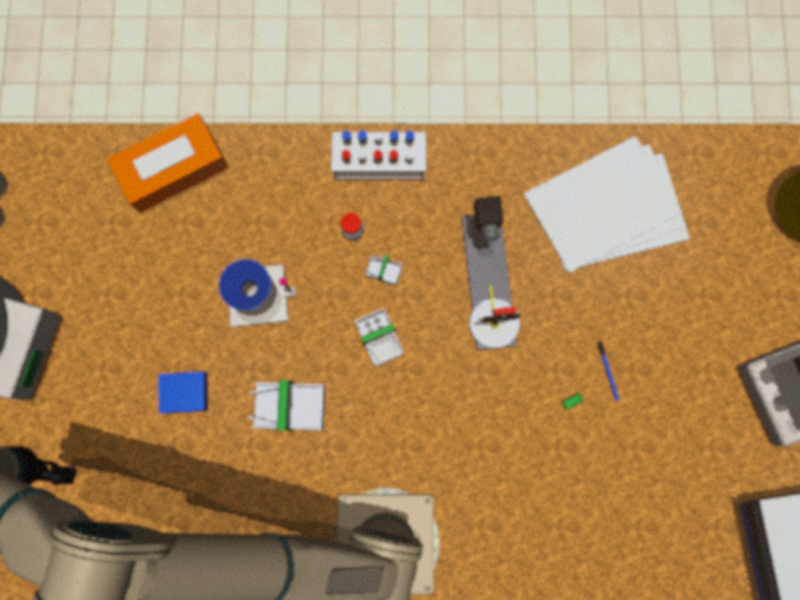

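View pics/side0.png

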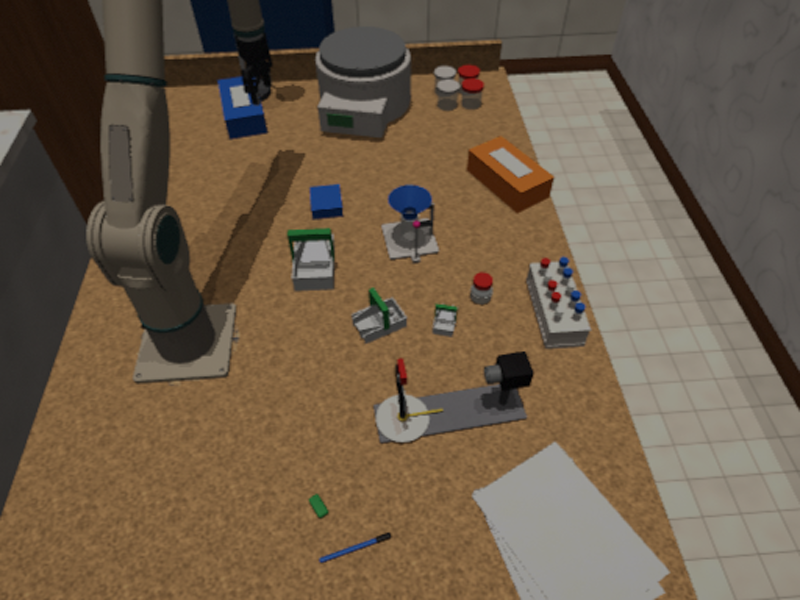

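Top view: middle scoop at about (380,336) in the enlarged picture (balls on its upper side), funnel (246,286), pink marker (283,282), mirror (495,320), camera (487,210). Side view: scoop (379,318), red grip (402,371), pink marker (416,224). I'll crop for closer readings.

Run:
```python
from h import *
t=load('top0.pkl');s=load('side0.pkl')
a=lambda f,b,k:cv2.resize(cv2.cvtColor(f['frame'],cv2.COLOR_RGB2BGR)[b[1]:b[3],b[0]:b[2]],None,fx=k,fy=k,interpolation=cv2.INTER_CUBIC)
cv2.imwrite('pics/c1.png',np.hstack([a(t,(220,190,270,240),8),a(t,(290,115,340,235),400/50*0+5)[:400,:250].copy() if 0 else a(t,(290,180,340,230),8)]))
cv2.imwrite('pics/c2.png',np.vstack([np.hstack([a(s,(222,180,272,230),6),a(s,(235,225,285,275),6)]),np.hstack([a(t,(135,155,195,215),5),a(t,(290,120,350,180),5)])]))
```

```text
(no output)
```

View pics/c1.png

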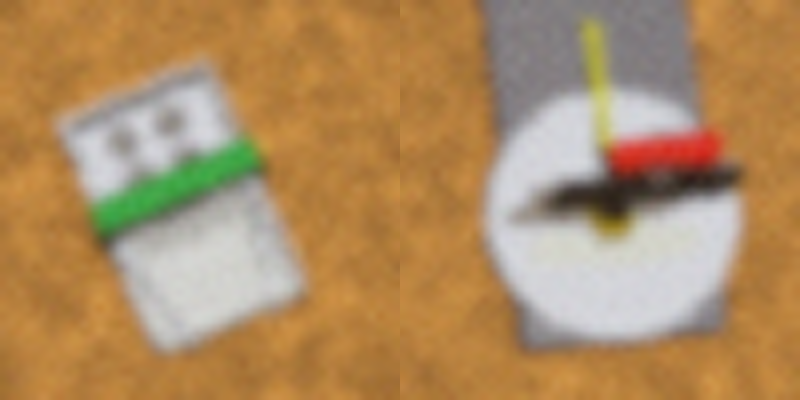

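View pics/c2.png

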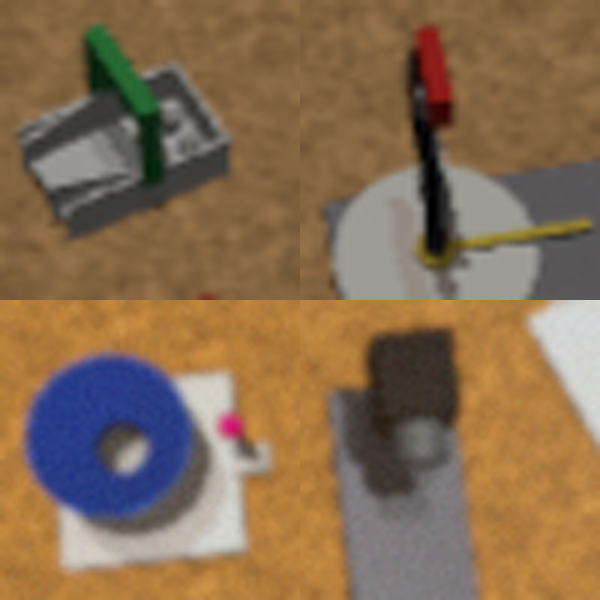

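```bash
cat > m.py <<'E'
from h import *
t=load('top0.pkl');s=load('side0.pkl')
P=lambda x,y,ox,oy,k:(ox+(x+.5)/k-.5,oy+(y+.5)/k-.5)
T=lambda x,y:P(x,y,220,190,8); G=lambda x,y:P(x,y,290,180,8); F=lambda x,y:P(x,y,135,155,5); C=lambda x,y:P(x,y,290,120,5)
S=lambda x,y:P(x,y,222,180,6); M=lambda x,y:P(x,y,235,225,6)
np.set_printoptions(precision=4,suppress=True)
h=atz(t,*T(178,187),.090);print('handle',h,tri(t,T(178,187),s,S(122,72)))
e1=atz(t,*T(97,216),.090);e2=atz(t,*T(260,156),.09);print('ends',e1,e2,np.linalg.norm(e1-e2),'perp dir deg',np.degrees(np.arctan2(*(e1-e2)[1::-1])))
c=[atz(t,*T(*p),z) for p,z in (((58,125),.034),((207,62),.034),((305,292),.034),((165,352),.034))];print('corners',c)
m=(c[2]+c[3])/2-(c[0]+c[1])/2;print('yaw',np.degrees(np.arctan2(m[1],m[0])),np.linalg.norm(m))
f=atz(t,*F(110,137),.14);print('funnel',f)
mk=atz(t,*F(231,125),.125);print('marker',mk,np.linalg.norm((mk-f)[:2]),tri(t,F(231,125),s,(416/1.5625-.3,224/1.5625-.3)))
g=atz(t,*G(265,150),.195);print('grip',g,tri(t,G(265,150),s,M(135,75)))
hub=atz(t,*G(213,222),.018);print('hub',hub,tri(t,G(213,222),s,M(135,250)), atz(t,*G(215,213),.01))
tip=atz(t,*G(193,25),.018);d=tip-hub;print('needle deg',np.degrees(np.arctan2(d[1],d[0])),np.linalg.norm(d))
l=atz(t,*C(120,140),.125);d=l-hub;print('lens',l,np.linalg.norm(d[:2]),np.degrees(np.arctan2(d[1],d[0])))
for nm,p in (('jar',(351,223)),):print(nm,atz(t,p[0]/1.5625,p[1]/1.5625,.065))
from scipy.spatial.transform import Rotation
E
python3 m.py
```

```text
handle [0.4421 0.0156 0.09  ] (array([0.4438, 0.0159, 0.0879]), np.float64(0.0027938417711576183))
ends [0.4299 0.0491 0.09  ] [ 0.4552 -0.0184  0.09  ] 0.07214192509646424 perp dir deg 110.57982902492682
corners [array([0.4758, 0.0697, 0.034 ]), array([0.5035, 0.0056, 0.034 ]), array([ 0.404 , -0.0372,  0.034 ]), array([0.3781, 0.0226, 0.034 ])]
yaw -155.5216235420772 0.10840510210776934
funnel [0.5364 0.2924 0.14  ]
marker [0.5476 0.2162 0.125 ] 0.07705730208898516 (array([0.5479, 0.2163, 0.1245]), np.float64(0.00042661407785435184))
grip [ 0.4759 -0.2399  0.195 ] (array([ 0.4777, -0.2411,  0.1859]), np.float64(0.0006724487509412815))
hub [ 0.4717 -0.2402  0.018 ] (array([ 0.4749, -0.2404,  0.0135]), np.float64(0.005244831466875297)) [ 0.4768 -0.2421  0.01  ]
needle deg 4.883207455580017 0.08736293440176847
lens [ 0.657 -0.222  0.125] 0.1861904631232201 5.6187191279340905
jar [0.6895 0.0781 0.065 ]
```

```bash
cat > d.py <<'E'
# usage: d.py x y z tool_y_azimuth_deg : remaining shift (cm) and turn (rad) in current tool axes
import sys; from h import *; from station import r
np.set_printoptions(precision=3,suppress=True)
s=r.sense(); Rt=rot(s['ee_rot']); a=np.radians(float(sys.argv[4]))
y=np.array([np.cos(a),np.sin(a),0]);z=np.array([0,0,-1.]);Rg=R.from_matrix(np.c_[np.cross(y,z),y,z])
print('shift',Rt.inv().apply(np.array(sys.argv[1:4],float)-s['tcp_pos'])*100,'turn',(Rt.inv()*Rg).as_rotvec())
print('t',s['clock'],'pos',s['tcp_pos'],'q',s['q'],'w',s['width'],s['finger_force'],'F',s['ft_force'],s['torque'])
E
python3 -m creep '-3.2 -3.65 -0.2 0 0 0 1;-3.2 -3.65 -0.2 0 0 0 1;-3.2 -3.65 -0.2 0 0 0 1;-3.2 -3.65 -0.2 0 0 0 1;-3.2 -3.65 0 0 0 0 1;-3.2 -3.65 0 0 0 0 1;-3.2 -3.65 0 0 0 0 1;-3.2 -3.65 0 0 0 0 1;-3.2 -3.65 0 0 0 0 1;-3.2 -3.65 0 0 0 0 1;-3.2 -3.65 0 0 0 0 1;-3.2 -3.65 0 0 0 0 1'; python3 d.py .443 .0158 .18 23
```

```text
clock: 1.3
tcp_pos: [0.4271, 0.0997, 0.2393]
ee_rot: [-0.0, 0.135, 0.991, 0.0]
ft_force: [1.9, 0.6, 0.5]
width: 0.0854
finger_force: 0.0
shift [-3.78  -7.658  5.928] turn [ 0.    -0.     0.899]
t 1.3 pos [0.427 0.1   0.239] q [-0.39   0.321  0.127  2.069 -0.058  0.755  1.073] w 0.08540830337411616 0.0 F [1.898 0.64  0.484] [-0.008 -0.083  0.019]
```

```bash
python3 -m creep '-1.9 -3.8 1.5 0 0 0 1;-1.9 -3.8 1.5 0 0 0 1;0 0 1 0 0 0.15 1;0 0 1 0 0 0.15 1;0 0 1 0 0 0.15 1;0 0 0 0 0 0.15 1;0 0 0 0 0 0.15 1;0 0 0 0 0 0.15 1;0 0 0 0 0 0 1' ; python3 d.py .443 .0158 .066 23
python3 - <<'E'
from h import *
from station import r
f=snap(r,'top','1');g=snap(r,'side','1')
a=lambda f,b,k:cv2.resize(cv2.cvtColor(f['frame'],cv2.COLOR_RGB2BGR)[b[1]:b[3],b[0]:b[2]],None,fx=k,fy=k,interpolation=cv2.INTER_CUBIC)
cv2.imwrite('pics/p1.png',np.hstack([a(f,(215,180,275,250),6),a(g,(210,160,270,230),6)]))
E
```

```text
clock: 2.2
tcp_pos: [0.4428, 0.0182, 0.179]
ee_rot: [-0.0, 0.553, 0.833, -0.0]
ft_force: [0.7, 0.5, -0.2]
width: 0.0855
finger_force: 0.0
shift [-0.231 -0.064 11.305] turn [-0.001  0.    -0.002]
t 2.2 pos [0.443 0.018 0.179] q [-0.38   0.448  0.382  2.135 -0.286  0.608  0.604] w 0.08546313691362348 0.0 F [ 0.683  0.484 -0.233] [0.017 0.026 0.009]
```

View pics/p1.png

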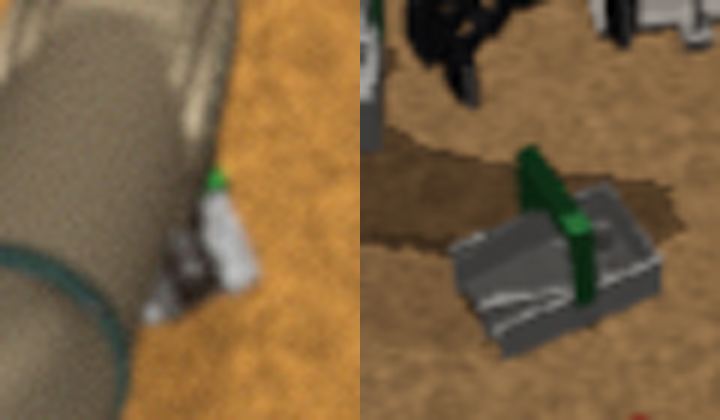

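The arm hides the scoop from above. The side crop shows the handle at crop (555,185), below the open fingers, consistent with the measurement. Descending.

```bash
python3 -m creep '-0.2 0 3 0 0 0 1;0 0 3 0 0 0 1;0 0 2.7 0 0 0 1;0 0 1.3 0 0 0 1;0 0 1.3 0 0 0 1;0 0 0 0 0 0 1;0 0 0 0 0 0 -1;0 0 0 0 0 0 -1;0 0 0 0 0 0 -1;0 0 0 0 0 0 -1;0 0 0 0 0 0 -1;0 0 0 0 0 0 -1' 60; python3 d.py .443 .0158 .066 23
```

```text
clock: 3.5
tcp_pos: [0.4443, 0.0165, 0.0666]
ee_rot: [0.0, 0.552, 0.834, 0.0]
ft_force: [1.5, 0.3, 2.4]
width: 0.0129
finger_force: 60.7
shift [-0.015 -0.15   0.062] turn [ 0.001  0.    -0.001]
t 3.5 pos [0.444 0.017 0.067] q [-0.24   0.657  0.204  2.216 -0.427  0.304  0.732] w 0.012916719351267283 60.74969530105591 F [1.507 0.286 2.376] [ 0.035 -0.072  0.004]
```

```bash
python3 -m creep '0 0 -0.5 0 0 0 -1;0 0 -2 0 0 0 -1;0 0 -3 0 0 0 -1;0 0 -3 0 0 0 -1;0 0 -3 0 0 0 -1;0 0 -3 0 0 0 -1;0 0 -1.5 0 0 0 -1;0 0 -0.5 0 0 0 -1'; python3 d.py .5005 .3583 .235 118.6
```

```text
clock: 4.3
tcp_pos: [0.444, 0.0164, 0.2328]
ee_rot: [0.001, 0.552, 0.834, 0.001]
ft_force: [0.2, 0.8, -3.0]
width: 0.0128
finger_force: 60.0
shift [29.291 18.519 -0.184] turn [ 0.002  0.002 -1.67 ]
t 4.3 pos [0.444 0.016 0.233] q [-0.438  0.363  0.454  2.072 -0.231  0.752  0.56 ] w 0.012754247754978907 59.997124671936035 F [ 0.169  0.797 -3.018] [ 0.015  0.04  -0.007]
```

```bash
python3 -m creep '0.7 0.44 0 0 0 0 -1;1.4 0.88 0 0 0 0 -1;2.1 1.33 0 0 0 0 -1;2.8 1.77 0 0 0 0 -1;2.8 1.77 0 0 0 0 -1;2.8 1.77 0 0 0 0 -1;2.8 1.77 0 0 0 0 -1;2.8 1.77 0 0 0 0 -1;2.8 1.77 0 0 0 0 -1;2.8 1.77 0 0 0 0 -1;2.2 1.39 0 0 0 0 -1;1.6 1 0 0 0 0 -1' >/dev/null; python3 -m creep '0.7 0.4 0 0 0 -0.04 -1;0 0 0 0 0 -0.08 -1;0 0 0 0 0 -0.14 -1;0 0 0 0 0 -0.15 -1;0 0 0 0 0 -0.15 -1;0 0 0 0 0 -0.15 -1;0 0 0 0 0 -0.15 -1;0 0 0 0 0 -0.15 -1;0 0 0 0 0 -0.15 -1;0 0 0 0 0 -0.15 -1;0 0 0 0 0 -0.15 -1;0 0 0 0 0 -0.12 -1'; python3 -m creep '0 0 0 0 0 -0.06 -1;0 0 0 0 0 -0.03 -1;0 0 0 0 0 0 -1' >/dev/null;  python3 d.py .5005 .3583 .223 118.6
python3 - <<'E'
from h import *
from station import r
f=snap(r,'top','2');g=snap(r,'side','2')
a=lambda f,b,k:cv2.resize(cv2.cvtColor(f['frame'],cv2.COLOR_RGB2BGR)[b[1]:b[3],b[0]:b[2]],None,fx=k,fy=k,interpolation=cv2.INTER_CUBIC)
cv2.imwrite('pics/p2.png',np.hstack([a(f,(110,140,200,230),4.4),a(g,(220,80,310,170),4.4)]))
E
```

```text
clock: 6.7
tcp_pos: [0.4971, 0.3451, 0.23]
ee_rot: [-0.001, -0.206, 0.978, -0.001]
ft_force: [-0.2, -0.9, -2.2]
width: 0.0129
finger_force: 60.0
shift [-0.883  0.973  0.743] turn [-0.    -0.002 -0.   ]
t 7.0 pos [0.497 0.346 0.23 ] q [-0.619  0.565 -0.055  1.645  0.036  0.935  1.383] w 0.012911482871031587 59.99129891395569 F [-0.165  0.036 -2.196] [ 0.015 -0.051 -0.037]
```

View pics/p2.png

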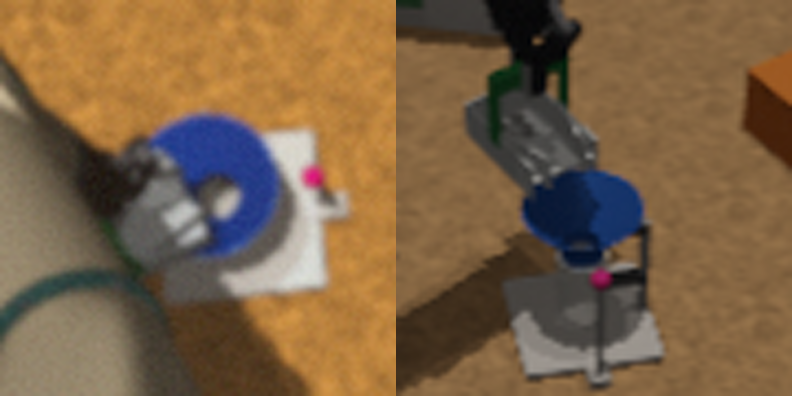

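The scoop is level over the funnel with its lip at crop (200,230), on the near-left side of the hole. Aligning, then tilting about the lip.

```bash
python3 -m creep '-0.45 0.5 0.35 0 0 0 -1;-0.43 0.47 0.35 0 0 0 -1;0 -0.43 -0.45 -0.085 0 0 -1;0 -0.43 -0.45 -0.085 0 0 -1;0 0 0 0 0 0 -1;0 0 0 0 0 0 -1;0 0 0 0 0 0 -1;0 -0.43 -0.45 -0.085 0 0 -1;0 -0.43 -0.45 -0.085 0 0 -1;0 -0.43 -0.45 -0.085 0 0 -1;0 0 0 0 0 0 -1;0 0 0 0 0 0 -1'; python3 d.py .5005 .3583 .223 118.6
```

```text
clock: 8.3
tcp_pos: [0.5121, 0.3383, 0.2424]
ee_rot: [-0.052, -0.242, 0.947, 0.204]
ft_force: [0.8, 1.0, -3.0]
width: 0.013
finger_force: 60.1
shift [0.053 1.311 2.722] turn [ 0.424 -0.001  0.001]
t 8.3 pos [0.512 0.338 0.242] q [-0.212  0.617 -0.299  1.625 -0.309  0.962  1.794] w 0.012977932299099784 60.06056249141693 F [ 0.814  1.017 -2.971] [-0.55  -0.285 -0.013]
```

```bash
python3 -m creep '0 -0.51 -0.52 -0.1 0 0 -1;0 0 0 0 0 0 -1;0 -0.51 -0.52 -0.1 0 0 -1;0 0 0 0 0 0 -1;0 -0.51 -0.52 -0.1 0 0 -1;0 -0.51 -0.52 -0.1 0 0 -1;0 -0.51 -0.52 -0.1 0 0 -1;0 0 0 0 0 0 -1;0 0 0 0 0 0 -1;0 0 0 0 0 0 -1;0 0 0 0 0 0 -1;0 0 0 0 0 0 -1'; python3 d.py .5005 .3583 .223 118.6
python3 - <<'E'
from h import *
from station import r
f=snap(r,'top','3');g=snap(r,'side','3')
a=lambda f,b,k:cv2.resize(cv2.cvtColor(f['frame'],cv2.COLOR_RGB2BGR)[b[1]:b[3],b[0]:b[2]],None,fx=k,fy=k,interpolation=cv2.INTER_CUBIC)
cv2.imwrite('pics/p3.png',np.hstack([a(f,(110,140,200,230),4.4),a(g,(220,80,310,170),4.4)]))
E
```

```text
clock: 9.5
tcp_pos: [0.5291, 0.3076, 0.2499]
ee_rot: [-0.11, -0.223, 0.867, 0.432]
ft_force: [0.2, -0.1, -1.5]
width: 0.0129
finger_force: 60.2
shift [0.07  1.365 6.268] turn [0.923 0.    0.003]
t 9.5 pos [0.529 0.308 0.25 ] q [ 0.145  0.833 -0.502  1.561 -0.578  1.151  2.148] w 0.012898865594727756 60.20250141620636 F [ 0.21  -0.141 -1.53 ] [-1.139 -0.587 -0.063]
```

View pics/p3.png

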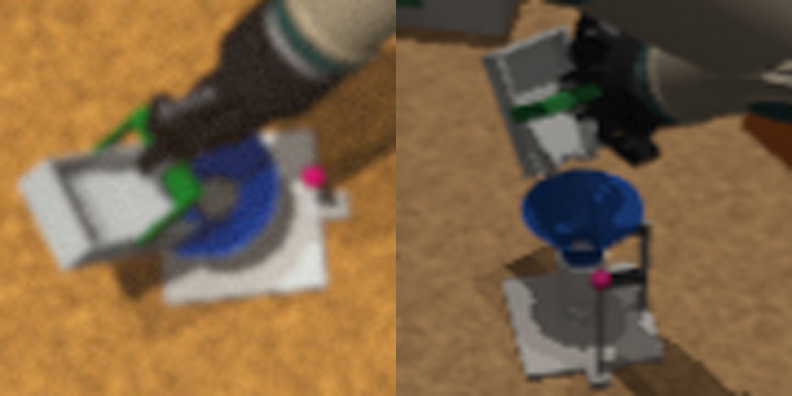

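Rear of the scoop is empty (crop left, around (110,205)). Untilting about the lip.

```bash
python3 -m creep '0 0 0 0 0 0 -1;0 0.65 0.87 0.15 0 0 -1;0 0.65 0.87 0.15 0 0 -1;0 0.65 0.87 0.15 0 0 -1;0 0.65 0.87 0.15 0 0 -1;0 0.65 0.87 0.15 0 0 -1;0 0.65 0.87 0.15 0 0 -1;0 0 -1 0.023 0 0 -1;0 1 -1 0 0 0 -1;0 3 0 0 0 0 -1;0 3 0 0 0 0 -1;0 0 0 0 0 0 -1'; python3 d.py .444 .0165 .235 23
python3 - <<'E'
from h import *
from station import r
f=snap(r,'top','4');g=snap(r,'side','4')
a=lambda f,b,k:cv2.resize(cv2.cvtColor(f['frame'],cv2.COLOR_RGB2BGR)[b[1]:b[3],b[0]:b[2]],None,fx=k,fy=k,interpolation=cv2.INTER_CUBIC)
cv2.imwrite('pics/p4.png',np.hstack([a(f,(110,140,200,230),4.4),a(g,(220,80,310,170),4.4)]))
E
```

```text
clock: 10.8
tcp_pos: [0.4652, 0.4233, 0.2461]
ee_rot: [-0.001, -0.249, 0.969, 0.004]
ft_force: [-0.8, 0.8, -3.2]
width: 0.0132
finger_force: 60.1
shift [ 21.466 -34.626   0.82 ] turn [ 0.006 -0.008  1.672]
t 10.8 pos [0.465 0.423 0.246] q [-0.743  0.582 -0.057  1.562  0.027  0.997  1.268] w 0.013202959704906456 60.10838985443115 F [-0.757  0.815 -3.236] [ 0.041  0.096 -0.01 ]
```

View pics/p4.png

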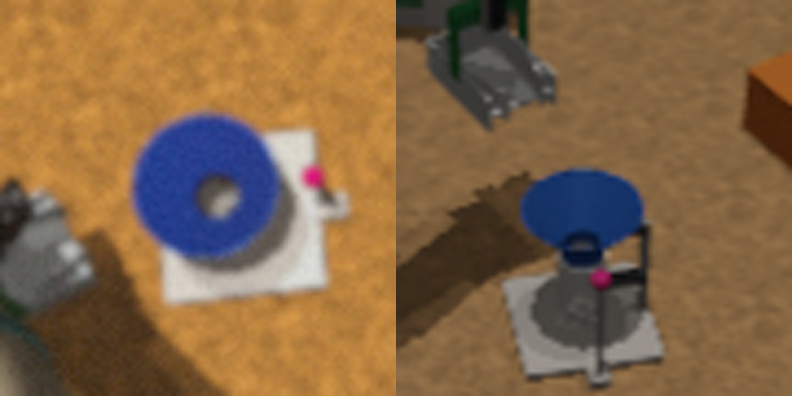

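```bash
python3 -m creep '1 -1.6 0 0 0 0 -1;1.9 -3.06 0 0 0 0 -1;1.9 -3.06 0 0 0 0 -1;1.9 -3.06 0 0 0 0 -1;1.9 -3.06 0 0 0 0 -1;1.9 -3.06 0 0 0 0 -1;1.9 -3.06 0 0 0 0 -1;1.9 -3.06 0 0 0 0 -1;1.9 -3.06 0 0 0 0 -1;1.9 -3.06 0 0 0 0 -1;1.9 -3.06 0 0 0 0 -1;1.5 -2.4 0 0 0 0 -1' >/dev/null; python3 -m creep '0 0 0 0 0 0.15 -1;0 0 0 0 0 0.15 -1;0 0 0 0 0 0.15 -1;0 0 0 0 0 0.15 -1;0 0 0 0 0 0.15 -1;0 0 0 0 0 0.15 -1;0 0 0 0 0 0.15 -1;0 0 0 0 0 0.15 -1;0 0 0 0 0 0.15 -1;0 0 0 0 0 0.15 -1;0 0 0 0 0 0.17 -1;0 0 0 0 0 0 -1' >/dev/null; python3 d.py .444 .0165 .066 23
```

```text
shift [ 0.57   0.135 17.925] turn [ 0.    -0.002  0.014]
t 13.3 pos [0.445 0.01  0.245] q [-0.395  0.342  0.412  2.05  -0.193  0.787  0.549] w 0.012960037853362895 60.08684992790222 F [-0.138 -0.028 -1.402] [-0.006  0.048  0.002]
```

```bash
python3 -m creep '0.5 0 3 0 0 0 -1;0 0 3 0 0 0 -1;0 0 3 0 0 0 -1;0 0 3 0 0 0 -1;0 0 3 0 0 0 -1;0 0 1.8 0 0 0 -1;0 0 0.5 0 0 0 -1;0 0 0 0 0 0 -1;0 0 0.25 0 0 0 -1;0 0 0.25 0 0 0 -1;0 0 0 0 0 0 -1'; python3 d.py .444 .0165 .066 23
```

```text
clock: 14.4
tcp_pos: [0.4434, 0.0171, 0.0674]
ee_rot: [-0.0, 0.544, 0.839, 0.001]
ft_force: [0.7, 1.0, -1.7]
width: 0.0127
finger_force: 60.1
shift [-0.078  0.033  0.14 ] turn [ 0.001 -0.002  0.019]
t 14.4 pos [0.443 0.017 0.067] q [-0.231  0.653  0.19   2.217 -0.403  0.303  0.728] w 0.012704644790028051 60.08909583091736 F [ 0.695  1.032 -1.718] [0.067 0.011 0.044]
```

```bash
python3 -m creep '0 0 0.1 0 0 0 -1;0 0 0.05 0 0 0 -1;0 0 0 0 0 0 -1'
```

```text
clock: 14.7
tcp_pos: [0.4436, 0.0174, 0.0666]
ee_rot: [-0.0, 0.544, 0.839, 0.001]
ft_force: [-0.8, 1.5, 11.2]
width: 0.013
finger_force: 62.0
```

```bash
python3 -m creep '0 0 0 0 0 0 -0.4;0 0 0 0 0 0 0.2;0 0 0 0 0 0 1;0 0 0 0 0 0 1;0 0 0 0 0 0 1;0 0 -1 0 0 0 1;0 0 -3 0 0 0 1;0 0 -4 0 0 0 1;0 0 -4 0 0 0 1;0 0 -4 0 0 0 1;0 0 -3 0 0 0 1' ; python3 d.py .476 -.2405 .25 5.1
```

```text
clock: 15.8
tcp_pos: [0.4434, 0.0164, 0.2584]
ee_rot: [0.0, 0.544, 0.839, 0.001]
ft_force: [0.6, -0.4, 0.5]
width: 0.0855
finger_force: 0.0
shift [-24.792  -7.486   0.791] turn [ 0.002 -0.002  0.33 ]
t 15.8 pos [0.443 0.016 0.258] q [-0.441  0.322  0.45   2.038 -0.193  0.82   0.541] w 0.0854619660836881 0.0 F [ 0.592 -0.405  0.463] [ 0.03  -0.053  0.042]
```

```bash
python3 -m creep '-3.1 -0.94 0 0 0 0 1;-3.1 -0.94 0 0 0 0 1;-3.1 -0.94 0 0 0 0 1;-3.1 -0.94 0 0 0 0 1;-3.1 -0.94 0 0 0 0 1;-3.1 -0.94 0 0 0 0 1;-3.1 -0.94 0 0 0 0 1;-3.1 -0.94 0 0 0 0 1;0 0 0 0 0 0.15 1;0 0 0 0 0 0.15 1;0 0 0 0 0 0.03 1;0 0 0 0 0 0 1' >/dev/null; python3 d.py .476 -.2405 .168 5.1
python3 - <<'E'
from h import *
from station import r
f=snap(r,'top','5');g=snap(r,'side','5');g0=load('side0.pkl');f0=load('top0.pkl')
a=lambda f,b,k:cv2.resize(cv2.cvtColor(f['frame'],cv2.COLOR_RGB2BGR)[b[1]:b[3],b[0]:b[2]],None,fx=k,fy=k,interpolation=cv2.INTER_CUBIC)
cv2.imwrite('pics/p5.png',np.vstack([np.hstack([a(g0,(240,115,290,165),5),a(g,(240,115,290,165),5),a(f,(215,180,265,230),5)]),np.hstack([a(f0,(135,165,185,215),5),a(f,(135,165,185,215),5),a(g,(220,180,320,280),2.5)])]))
E
```

```text
shift [-0.061  0.057  8.722] turn [-0.001 -0.002  0.004]
t 17.0 pos [ 0.475 -0.24   0.255] q [ 0.043  0.481  0.553  1.824 -0.311  0.925  0.828] w 0.08538122496793729 0.0 F [ 1.553  0.589 -0.535] [-0.029 -0.006 -0.056]
```

View pics/p5.png

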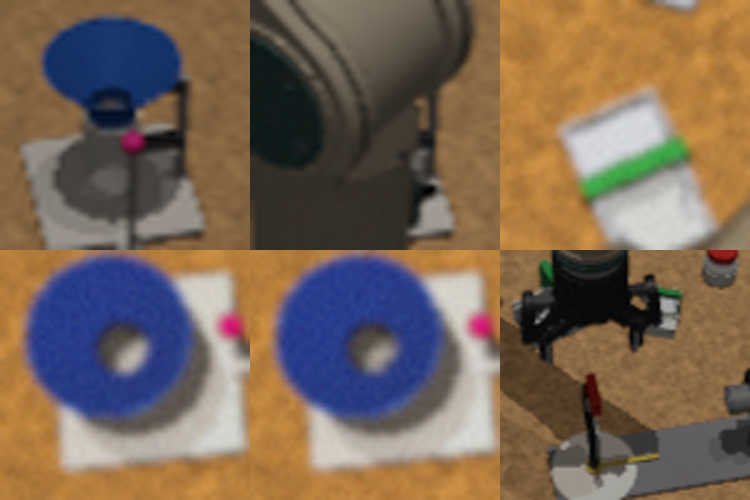

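```bash
python3 -m creep '0 0 3 0 0 0 1;0 0 2.5 0 0 0 1;0 0 1.5 0 0 0 1;0 0 1 0 0 0 1;0 0 0.6 0 0 0 1;0 0 0 0 0 0 1;0 0 0 0 0 0 -1;0 0 0 0 0 0 -1;0 0 0 0 0 0 -1;0 0 0 0 0 0 -1;0 0 0 0 0 0 -1;0 0 0 0 0 0 -1' 60; python3 d.py .476 -.2405 .168 5.1
```

```text
clock: 18.3
tcp_pos: [0.4769, -0.2403, 0.1694]
ee_rot: [0.0, 0.674, 0.739, 0.001]
ft_force: [4.2, -0.7, 2.7]
width: 0.0118
finger_force: 58.5
shift [-0.015 -0.091  0.137] turn [ 0.001 -0.001  0.002]
t 18.3 pos [ 0.477 -0.24   0.169] q [ 0.099  0.592  0.48   1.916 -0.4    0.729  0.904] w 0.011812002585747867 58.45087766647339 F [ 4.186 -0.737  2.694] [-0.029  0.124  0.058]
```

```bash
python3 -m creep '0 0.1 0 0 0 0 -1;0 0 0 0 0 -0.11 -1;0 0 0 0 0 -0.11 -1;0 0 0 0 0 -0.11 -1;0 0 0 0 0 -0.11 -1;0 0 0 0 0 -0.11 -1;0 0 0 0 0 -0.11 -1;0 0 0 0 0 0 -1;0 0 0 0 0 0 -1'; python3 d.py .477 -.2403 .168 43.1
python3 - <<'E'
from h import *
from station import r
f=snap(r,'top','6');g=snap(r,'side','6')
a=lambda f,b,k:cv2.resize(cv2.cvtColor(f['frame'],cv2.COLOR_RGB2BGR)[b[1]:b[3],b[0]:b[2]],None,fx=k,fy=k,interpolation=cv2.INTER_CUBIC)
cv2.imwrite('pics/p6.png',np.vstack([np.hstack([a(f,(260,175,325,225),6),a(f,(135,165,185,215),6)[:,:300]])[:, :690],np.hstack([a(g,(222,225,287,275),6),a(g,(240,115,290,165),6)])[:, :690]]))
E
```

```text
clock: 19.2
tcp_pos: [0.4769, -0.2407, 0.1693]
ee_rot: [-0.0, 0.4, 0.916, 0.001]
ft_force: [2.5, 0.4, 6.0]
width: 0.0124
finger_force: 59.2
shift [0.022 0.028 0.132] turn [ 0.001 -0.001 -0.005]
t 19.2 pos [ 0.477 -0.241  0.169] q [ 0.222  0.563  0.289  1.911 -0.24   0.701  1.4  ] w 0.012430088355410774 59.24089193344116 F [2.522 0.409 6.035] [-0.577  0.349 -0.058]
```

View pics/p6.png

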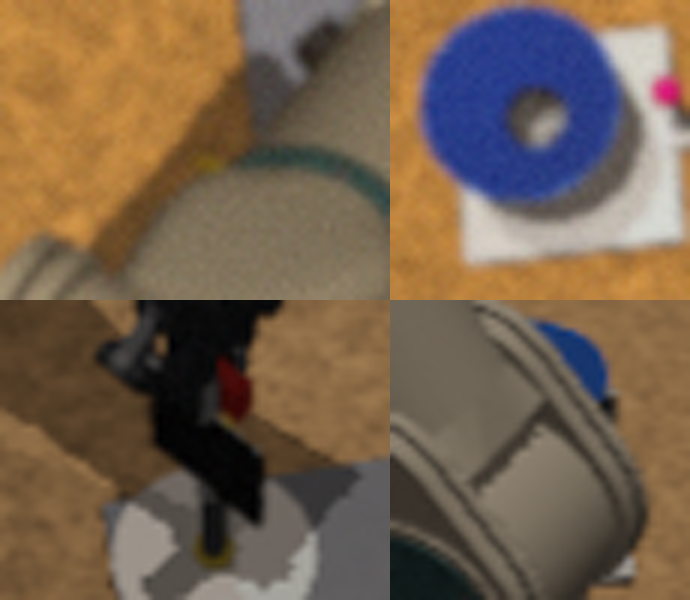

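The top view shows only the needle's tip past the arm, at crop (205,162), near where it is expected. I'll refine the rig yaw from the base plate edges and check the tip numerically.

```bash
cat > n.py <<'E'
from h import *
np.set_printoptions(precision=4,suppress=True)
t=load('top0.pkl'); im=t['frame'].astype(float)
sat=im.max(2)-im.min(2)
sat=cv2.GaussianBlur(sat,(0,0),.7)
for nm,c0,side in (('L',300,-1),('R',325,1)):
    P=[]
    for v in list(range(146,190))+list(range(212,219)):
        row=sat[v]; guess=297+(v-140)*(10/80.) if side<0 else 323.5+(v-140)*(9/80.)
        u=np.arange(int(guess)-6,int(guess)+7); w=row[u]
        th=(w.min()+w.max())/2
        k=[i for i in range(len(u)-1) if (w[i]-th)*(w[i+1]-th)<0]
        if len(k)!=1 or w.max()-w.min()<40: continue
        i=k[0]; P.append(atz(t,u[i]+(th-w[i])/(w[i+1]-w[i]),v,.01)[:2])
    P=np.array(P,np.float32)
    if len(P)<8: print(nm,len(P)); continue
    vx,vy,x0,y0=cv2.fitLine(P,cv2.DIST_HUBER,0,.001,.001).ravel()
    res=np.abs((P[:,0]-x0)*vy-(P[:,1]-y0)*vx)
    print(nm,len(P),'deg',np.degrees(np.arctan(vy/vx)),'res',np.median(res),'y at x=.477',y0+(.477-x0)*vy/vx)
f=load('top6.pkl'); 
for F,b in ((t,(305,178,325,212)),(f,(285,195,303,209))):
    i=F['frame'].astype(float)[b[1]:b[3],b[0]:b[2]]
    yl=np.minimum(i[...,0],i[...,1])-i[...,2]- .0*i[...,0]; hsv=cv2.cvtColor(F['frame'],cv2.COLOR_RGB2HSV)[b[1]:b[3],b[0]:b[2]]
    m=(hsv[...,0]>24)&(hsv[...,0]<36)&(hsv[...,1]>120)
    vs,us=np.nonzero(m); print([(u+b[0],v+b[1]) for u,v in zip(us,vs)])
    for u,v in zip(us,vs):
        p=atz(F,u+b[0],v+b[1],.018)[:2]-[.477,-.2405]; print(p,np.linalg.norm(p),np.degrees(np.arctan2(p[1],p[0])))
E
python3 n.py
```

```text
L 51 deg 5.9165707 res 0.00032633054 y at x=.477 -0.19371209
R 51 deg 6.2520323 res 0.00036028394 y at x=.477 -0.28608865
[(np.int64(313), np.int64(183)), (np.int64(313), np.int64(184)), (np.int64(314), np.int64(184)), (np.int64(313), np.int64(185)), (np.int64(314), np.int64(185)), (np.int64(314), np.int64(186)), (np.int64(314), np.int64(187)), (np.int64(314), np.int64(188)), (np.int64(314), np.int64(189)), (np.int64(314), np.int64(190))]
[0.0806 0.0101] 0.0812491460238998 7.167178261910413
[0.0771 0.0102] 0.0777219968900036 7.531550775818242
[0.0771 0.0067] 0.07735193030823782 4.959949718895339
[0.0735 0.0102] 0.07420059995158111 7.930274990788806
[0.0735 0.0067] 0.07381014925280309 5.238550607072062
[0.0699 0.0068] 0.07027260968505109 5.545017147026771
[0.0664 0.0068] 0.0667396103160901 5.883729604165465
[0.0628 0.0069] 0.06321151648012673 6.26003197672002
[0.0593 0.0069] 0.05968877955878355 6.680510787490784
[0.0557 0.007 ] 0.056171963586089835 7.153375884602824
[]
```

Run:
```python
from h import *
f=load('top6.pkl'); i=f['frame'].astype(int)
for v in range(198,206): print(v,[tuple(map(int,i[v,u])) for u in range(289,300)])
for r_ in (.06,.07,.085):
  for a in (76,81.2,86):
    p=[.477+r_*np.cos(np.radians(a)),-.240+r_*np.sin(np.radians(a)),.018]; print(r_,a,proj(f,p))
```

```text
198 [(157, 114, 58), (127, 85, 43), (110, 75, 38), (101, 70, 33), (102, 70, 38), (102, 72, 39), (97, 66, 34), (97, 69, 38), (100, 72, 39), (107, 75, 38), (108, 76, 40)]
199 [(128, 86, 40), (106, 72, 35), (103, 69, 34), (99, 68, 34), (98, 68, 30), (96, 64, 34), (91, 64, 28), (102, 68, 36), (102, 66, 33), (103, 76, 35), (103, 73, 36)]
200 [(112, 80, 43), (101, 70, 36), (99, 68, 32), (105, 75, 39), (100, 72, 32), (100, 73, 33), (97, 69, 28), (101, 69, 38), (103, 69, 38), (99, 68, 38), (97, 68, 41)]
201 [(105, 72, 37), (99, 69, 39), (104, 76, 36), (103, 73, 27), (113, 82, 27), (112, 84, 31), (110, 83, 28), (109, 78, 35), (103, 78, 39), (90, 65, 36), (75, 61, 39)]
202 [(106, 70, 37), (106, 73, 38), (104, 71, 30), (109, 77, 32), (112, 85, 27), (113, 85, 21), (116, 91, 28), (113, 89, 34), (100, 80, 43), (82, 70, 44), (77, 70, 57)]
203 [(107, 71, 39), (110, 77, 41), (111, 77, 40), (107, 77, 40), (102, 78, 34), (105, 84, 37), (109, 90, 41), (112, 94, 51), (104, 88, 59), (100, 86, 67), (96, 84, 69)]
204 [(109, 75, 37), (109, 74, 37), (111, 83, 48), (100, 75, 47), (98, 80, 54), (102, 86, 58), (
[... 207 characters left out ...]
 100, 83), (120, 106, 84), (117, 104, 83)]
0.06 76 (np.float64(299.3075820539903), np.float64(201.61379561538573))
0.06 81.2 (np.float64(299.0131492933347), np.float64(203.12878752153907))
0.06 86 (np.float64(298.86581782884383), np.float64(204.54835090240877))
0.07 76 (np.float64(296.5142109130109), np.float64(200.9176166608736))
0.07 81.2 (np.float64(296.16918015490603), np.float64(202.68436334460884))
0.07 86 (np.float64(295.99578699155575), np.float64(204.3400839109578))
0.085 76 (np.float64(292.3270601461061), np.float64(199.8740724642129))
0.085 81.2 (np.float64(291.90531833603137), np.float64(202.01805397655266))
0.085 86 (np.float64(291.6920277790068), np.float64(204.02777681952108))
```

```bash
python3 -m creep '0 0 0 0 0 -0.008 -1;0 0 0 0 0 -0.008 -1;0 0 0 0 0 0 -1;0 0 0 0 0 0 -1;0 0 0 0 0 0 -1'; python3 d.py .477 -.2403 .168 43.65
python3 - <<'E'
from h import *
from station import r
F=load('top6.pkl')
fs=[r.grab_frame('top') for _ in range(6)]
def cen(i):
    o=[]
    for u in (293,294,295):
        c=i[199:205,u]; w=np.clip(.5*c[:,0]+.5*c[:,1]-1.*c[:,2]-50,0,None)  # yellow vs shaded cork/arm
        o.append((w*np.arange(199,205)).sum()/w.sum())
    return np.array(o)
print(cen(F['frame'].astype(float)),cen(np.mean([f['frame'] for f in fs],0)))
for a in (79.5,81.2,83): print(a,[np.round(proj(F,[.477+q*np.cos(np.radians(a)),-.24+q*np.sin(np.radians(a)),.018]),2) for q in (.073,.078,.081)])
E
```

```text
clock: 19.8
tcp_pos: [0.4769, -0.2407, 0.1694]
ee_rot: [-0.0, 0.393, 0.92, 0.0]
ft_force: [2.4, 1.2, 5.3]
width: 0.0119
finger_force: 59.1
shift [0.024 0.031 0.135] turn [ 0.    -0.001  0.002]
t 19.8 pos [ 0.477 -0.241  0.169] q [ 0.225  0.563  0.285  1.911 -0.236  0.701  1.413] w 0.011887286808240988 59.09712731838226 F [2.384 1.238 5.251] [-0.65   0.35  -0.071]
[201.42727273 201.70535714 201.65217391] [202.27701674 202.22683706 202.17511521]
79.5 [array([295.42, 201.94]), array([294.  , 201.68]), array([293.15, 201.52])]
81.2 [array([295.32, 202.55]), array([293.89, 202.33]), array([293.04, 202.2 ])]
83 [array([295.23, 203.2 ]), array([293.8 , 203.02]), array([292.95, 202.91])]
```

Run:
```python
from h import *
for n,b in (('top',(2,6)),('side',(0,4))):
    A=load(n+'0.pkl');B=load(f'{n}{b[1]}.pkl')
    d=cv2.GaussianBlur(np.abs(A['frame'].astype(float)-B['frame']).max(2),(0,0),.8)
    u,v=map(int,proj(A,[.536,.292,.02])); print(n,u,v,'funnel rim',proj(A,[.536,.292,.14]))
    print(d[v-14:v+16,u-16:u+18:1][::2,::2].astype(int))
```

```text
top 163 188 funnel rim (np.float64(156.7224556485639), np.float64(182.1355800966304))
[[ 5  4  6  4  4  4  4  5  4  5  4  5  4  4  4  4  4]
 [ 4  4  5  4  5  4  5  4  6  5  4  5  5  3  2  4  4]
 [ 6  5  6  5  4  6  4  3  6  5  4  5  4  4  4  5  5]
 [ 5  4  4  5  3  6  5  5  5  5  4  5  5  3  3  6  5]
 [ 4  5  4  6  4  6  5  6 12  7  3  5  5  4  3  3  3]
 [ 5  5  5  6  4  4  4 14 27 15  5  5  3  4  3  3  3]
 [ 4  3  4  5  3  5  8 27 29 10  5  3  3  5  4  4  2]
 [ 4  4  6  5  4  7 21 33 22  7  4  4  5  5  5  3  4]
 [ 5  4  5  5  4  6 10 11  6  5  4  3  4  3  4  3  5]
 [ 3  3  4  4  4  5  4  4  4  4  4  3  5  5  5  4  4]
 [ 3  5  3  4  5  4  5  4  4  5  6  3  7  4  4  4  3]
 [ 5  3  3  4  5  5  5  3  4  5  7  5  3  3  4  4  3]
 [ 4  4  5  3  4  4  4  3  4  3  4  4  3  5  4  4  4]
 [ 4  3  4  4  4  4  5  3  5  3  4  5  4  3  3  4  3]
 [ 3  4  4  3  4  4  4  3  4  4  4  4  4  3  3  4  4]]
side 260 149 funnel rim (np.float64(261.01714621757594), np.float64(126.88206883561963))
[[69 70 67 56 46 33 10  1  1  1  1  1  2  1  1  1  1]
 [69 70 71 69 55 45 18  1  1  1  1  1  2  2  2  1  1]
 [66 67 55 43 24 10  3  1  1  1  1  1  2  2  2  2  1]
 [47 30  9  3  2  2  1  1  1  2  1  2  1  1  2  2  1]
 [ 9  3  2  2  2  1  1  1  1  1  2  1  1  1  1  1  1]
 [ 2  2  2  2  2  1  1  1  1  2  1  1  1  1  1  1  1]
 [ 2  2  2  2  1  1  1  1  4  4  1  1  1  1  2  1  0]
 [ 2  2  2  1  1  1  1  5 13 17 10  3  1  1  1  1  1]
 [ 2  2  2  1  1  1  1 12 23 24 18  4  1  1  1  2  1]
 [ 1  2  2  2  1  1  1  3  9 19 11  1  1  1  1  2  2]
 [ 2  1  2  2  2  1  1  1  1  2  1  1  1  1  1  2  2]
 [ 2  1  2  2  2  2  1  1  1  1  1  1  1  2  2  2  2]
 [ 2  1  2  2  2  2  2  2  2  1  1  1  2  2  2  2  2]
 [ 2  2  2  2  2  2  2  2  2  2  2  1  2  2  1  2  1]
 [ 1  1  2  2  2  2  2  2  2  1  2  1  1  1  1  2  1]]
```

The only change around the stand is inside the tube (the balls); nothing lies on the bench and the scoop is empty. Handing in.

```bash
python3 -c "
from station import r
print(r.finish_job())"
```

```text
the job is handed in; nothing more can be done
None
```

I handed the job in at about 20 s: balls poured into the tube (change seen inside the tube, none beside it or in the scoop; the four not counted singly), empty scoop set back flat, and the mirror held with the pointer within about 0.5° of the marker.

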